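# Find the full seasoning tin by weight and stow it in the weather box

## Task

Raise the lid of the blue weather box until its folding stay locks straight and holds it up by itself, then lift the three identical tins to feel which one is full and stand only that one upright on the mat in the box, leaving the two empty ones standing on the steel grill topper. Then push the red knob at the stay's knee to break the stay, so that the lid sinks fully shut. Set the tins down, do not drop them, and do not disturb the glass shaker or the wooden spoon.

Things in the scene. Friction and masses are not known exactly. Their poses are not given: they have to be found in the camera images.
- box: blue open weather box, 180 (x) x 200 (y) x 130 mm tall, walls and floor 6 mm; origin at the centre of its underside, z up, y towards its stay side, +x towards the hinged side away from the robot; it is fixed
- mat: black rubber mat fixed on the box floor, 150 x 170 x 6 mm; origin at the centre of its underside, its top is 12 mm above the box's underside
- lid (a joint): the box's white lid, hinged along the box's far (+x) rim; 0 shut, grows as it opens, 1.40 rad when the stay is straight. Lid 400 g, hinge damped so that it sinks slowly by itself
- lid_hinge (a point): point on the lid's hinge line at the middle of the far rim, 130 mm above the box's underside; hinge line along the box's y axis
- lid_grip (a point): middle of the lid's round steel handle bar: 12 mm thick, 100 mm long along y (90 mm free between its posts), 45 mm clear above the lid's top face (bar axis), 170 mm from the hinge line; the bar can turn within a grip as the lid swings, so the gripper may keep pointing down. With the lid up the bar is on the far side of the lid
- knee (a joint): knee of the folding stay beside the box's +y wall: 0 with the lid shut (folded), 2.72 rad with the two links in line, locked against its stop at 2.79 rad. A light spring draws the knee into the lock once the lid is lifted to within about 7 degrees (0.12 rad) of full height; to break it push the knob about 50 mm down and away from the robot (about 2 N), round the stay's foot, after which the lid's weight folds it and it sinks shut in 2 to 3 s
- knee_knob (a point): point on the axis of the red knob on the knee, a good place to push: round bar 18 mm thick along y, 75 mm long, sticking out from the stay on the box's +y side; this point is 65 mm from the box wall's outer face and 29 mm from the knob's outer end
- stay_foot (a point): pivot of the stay's lower link on the box's +y side, 110 mm above the box's underside; the knee swings about it in the box's xz plane (radius = the link length, 94 mm)
- topper: flat stainless grill topper, 180 (x) x 320 (y) x 10 mm, perforated look, fixed; origin at the centre of its underside
- tin_a_mid (a point): centre (half-way up) of one of three closed tins that look exactly alike: upright round tin, 58 mm diameter, 100 mm tall, dark green with a black cap, its z axis up. They stand in a row on the grill topper about 100 mm apart; the letters say nothing about what is inside. Full: about 370 to 510 g; empty: about 110 to 145 g
- tin_b_mid (a point): centre (half-way up) of one of three closed tins that look exactly alike: upright round tin, 58 mm diameter, 100 mm tall, dark green with a black cap, its z axis up. They stand in a row on the grill topper about 100 mm apart; the letters say nothing about what is inside
- tin_c_mid (a point): centre (half-way up) of one of three closed tins that look exactly alike: upright round tin, 58 mm diameter, 100 mm tall, dark green with a black cap, its z axis up. They stand in a row on the grill topper about 100 mm apart; the letters say nothing about what is inside
- tin_a: tin a itself, origin at the centre of its underside
- tin_b: tin b itself, origin at the centre of its underside
- tin_c: tin c itself, origin at the centre of its underside
- shaker: glass shaker with a steel cap, 52 mm diameter, 110 mm tall, bystander; origin under its centre
- spoon: wooden spoon 260 mm long lying flat left of the box, nearer the robot, bystander
Mind the look-alikes: they are no part of the job. What is shaped like the tin_a but pink is not meant. What is shaped like the tin_b but pink is not meant.

How it is judged:
By the outcome, as a careful person would: the job done as asked, in the order asked, and still so for the second after the job is handed in, with the robot touching nothing.
It also fails if it takes over 72 s, if anything falls off the work surface, if the arm or the gripper's body presses on something with over 40 N, if the wrist force passes 120 N, or if a joint passes its speed limit or range.

## Robot

A 6-joint arm with a two-finger parallel gripper is mounted at the origin on the work surface. World frame = base frame: x ahead of the robot, y to its left, z up, the work surface at z = 0. Lengths are in mm, angles in rad, forces in N, time in s.
With the tool pointing down it reaches from about 275 to 1000 mm from the base axis. Payload 8.4 kg.
Tool frame: the origin (TCP) lies on the centre line of the jaws, within the pads' length; the fingertips stand 22 mm ahead of it and the grasp point (between the pads) lies 3 mm ahead of it; z points along the fingers, y is the direction in which the jaws open and shut (so a half turn about z gives the same grasp; the last joint's range is limited). The gripper opens to 85 mm and grips with 20 to 120 N. Pads are 22 mm wide; open, the fingers measure 114 mm over their backs; the gripper's body (76 mm by 85 mm) begins 54 mm behind the grasp point. The pads swing forward as they close: fully open they stand 13 mm farther back than shut.
Start: joints at [1.239, 0.353, 1.633, -0, 1.155, -0.002], TCP at [202.407, 591.32, 253.281] pointing down, gripper open.
Joint ranges: [-2.63, 2.63], [-0.92, 2.1], [0.06, 2.66], [-1.3, 4.44], [0, 2.69], [-3.02, 3.02]. Speed limits (rad/s): [2.22, 2.22, 2.79, 3.14, 3.14, 3.14].

## Interface

Orientations are given as [roll, pitch, yaw] about the fixed x, y, z axes, in that order (R = Rz(yaw) Ry(pitch) Rx(roll)).
In Python, from rig import r gives the robot as it stands.
- The arm moves only by the tool carry_out, never from a script. Its argument "rows" is text: rows parted by semicolons, each of 5 numbers parted by spaces: the opening, from 0 (shut) to 1 (fully open), then the shift along the tool's x, y, z in units of 30 mm (1.0 is 30 mm), then the turn about the tool's z in units of 8 degrees (1.0 is 8 degrees). A call has 1 to 12 rows; each row shifts and turns the commanded pose from where the row before left it, along the tool's axes as they then stand; what a row does not reach is not made up. A row lasts 1/8 s, in which the tool goes at most 62.5 mm and 10.7 degrees, less where a joint would pass 70% of its speed; a pose out of reach is approached as far as the arm can. A call is refused whole if a number of a shift passes 1 or a number of a turn 1, either way. A call with a gripper value outside its range is refused whole. The fingers move at their own pace and stop on an object; "newtons" is the grip in N (left out, the last holds). Time passes only in rows, so rows that do not move let the fingers close. It gives the time, the measured TCP pose, the force and the opening at its end, in the units of the state.
- r.sense(): the state, without advancing time (a new reading comes with each control period).
- r.grab_frame(name): name is "side" or "top" or "wrist"; returns the picture (480x640x3 uint8, blue, green, red); there is no depth.
- r.get_calibration(name): a dict with "intrinsics" (3x3 intrinsics, pixels), "position" and "rotation" of the camera in the world. Camera axes: x right, y up, looking along -z (the intrinsics and any distortion apply to the point x, -y, -z); pixel columns grow to the right and rows downward; lengths in mm; the calibration is good to about 2 mm. A picture is of the moment at which its call begins: read the wrist's pose just before it. get_calibration takes no time and is no camera call; for the wrist camera it gives the pose at the moment of the call.
- r.sign_off(): hands the job in, once; it reports no verdict.
The state is a dict: "clock": time; "qpos": joint angles; "qvel": joint speeds; "joint_efforts": joint torques, N m; "eef_pos": TCP position; "tcp_rot": TCP orientation; "contact_force": force on the tool from outside, world axes, zero at the start; "wrist_torque": the same for the moment, N m; "opening": opening from 0.0 (shut) to 1.0 (fully open).
Only numpy, scipy, OpenCV 4.12 (cv2) and the standard library are available. Lean on these libraries where they do the work, as an engineer would, in place of code of your own. Each camera call takes 0.05 s, during which the arm holds its last target.

## Working session

There is one attempt and no reset: what is moved stays moved. The work goes in short steps, Python scripts to look and compute and a tool call to move; the robot and the scene stay as the last step left them, time stands still between calls to the robot, and variables do not carry over. Pictures are saved under pics/ and viewed, and the job is handed in when it is done.

Besides the shell and the picture viewer there is one more tool, called after ">>>" by a JSON object that holds its "fn" and its "kwargs". carry_out: Moves the arm, as the interface text tells. Its arguments: {"type":"object","properties":{"rows":{"type":"string"},"newtons":{"type":"number"}},"required":["rows"]}

```bash
ls; mkdir -p pics
python3 - <<'E'
from rig import r
import cv2,json
s=r.sense(); print(s)
for n in ["side","top","wrist"]:
    c=r.get_calibration(n); print(n,c)
    cv2.imwrite(f"pics/{n}0.png",r.grab_frame(n))
E
```

```text
pics
{'clock': 0.0, 'qpos': array([ 1.23862114e+00,  3.53640590e-01,  1.63415486e+00,  2.54072583e-06,
        1.15518754e+00, -2.42991221e-03]), 'qvel': array([ 0.00044853, -0.00124508, -0.00073042, -0.00305483,  0.00025189,
        0.00151922]), 'joint_efforts': array([-2.45624142e-03, -6.05246258e+01, -3.42067981e+01, -3.14418203e-04,
        9.27915884e-03,  5.13361556e-06]), 'eef_pos': array([202.24545894, 590.89378315, 252.55750717]), 'tcp_rot': array([-3.14020232e+00, -5.70140827e-06,  2.81184635e+00]), 'contact_force': array([-0.10157643,  0.52800722,  0.78580585]), 'wrist_torque': array([-0.01516287, -0.06845013,  0.02492616]), 'opening': 0.997307938853648}
side {'intrinsics': array([[442.75656407,   0.        , 316.75352779],
       [  0.        , 442.75656407, 234.96336682],
       [  0.        ,   0.        ,   1.        ]]), 'position': array([  51.79397474, -769.96399677,  667.87190484]), 'rotation': array([ 1.02107358, -0.00933275, -0.60783528])}
top {'intrinsics': array([[532.19691662,   0.        , 320.8931361 ],
       [  0.        , 532.19691662, 233.04070197],
       [  0.        ,   0.        ,   1.        ]]), 'position': array([ 396.62755046,  -62.46896962, 1535.61553847]), 'rotation': array([ 0.09502337,  0.00691307, -1.54232737])}
wrist {'intrinsics': array([[419.98608307,   0.        , 324.13040382],
       [  0.        , 419.98608307, 238.94914907],
       [  0.        ,   0.        ,   1.        ]]), 'position': array([132.47094348, 614.13840133, 373.71643442]), 'rotation': array([-0.29646524,  0.00193197,  1.24110906])}
```

View pics/top0.png

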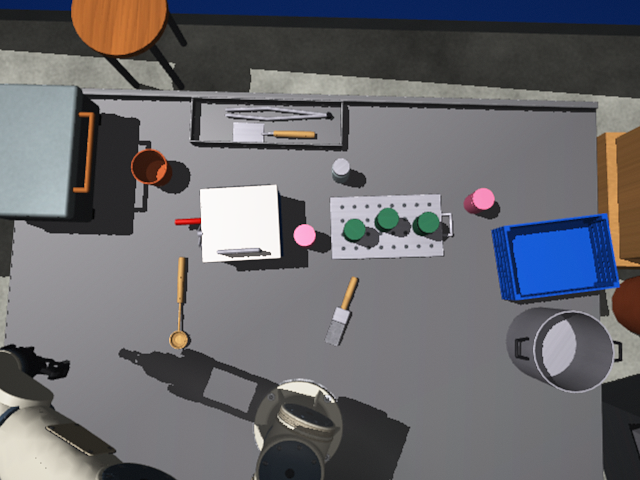

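View pics/side0.png

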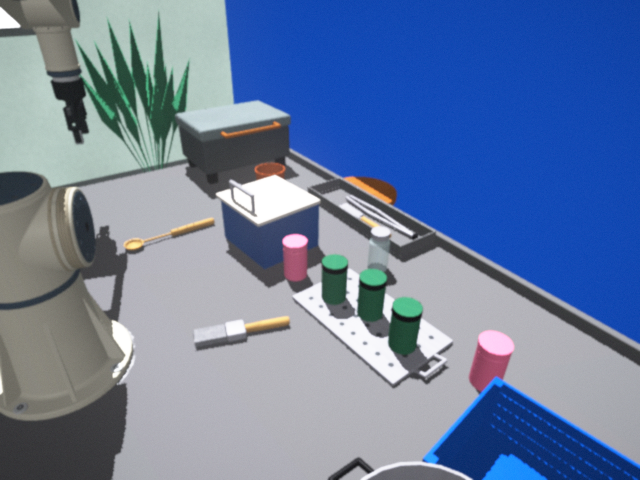

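View pics/wrist0.png

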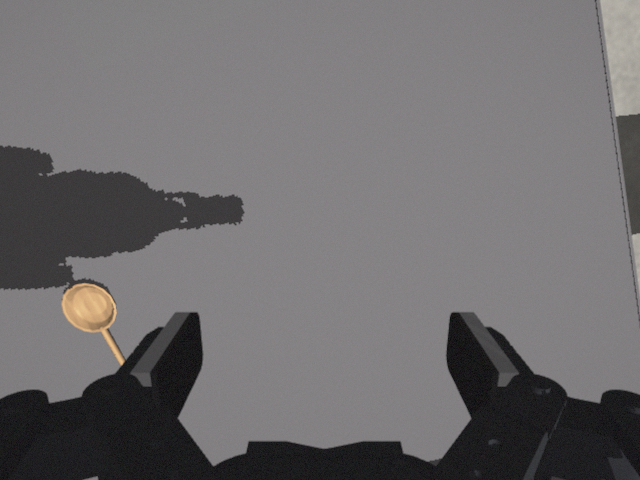

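The top view shows the white lid about (240,222), with its handle at (243,250) and the red knob at (188,222). The green tins are at (354,230), (388,219) and (427,223) on the topper. Pink look-alikes at (305,235) and (482,200) are not meant. The shaker is at (341,170) and the spoon at (180,300).

```bash
cat > h.py <<'E'
import numpy as np,cv2
from scipy.spatial.transform import Rotation as Ro
from rig import r
def cam(n): 
    c=r.get_calibration(n); return np.array(c["intrinsics"]),np.array(c["position"]),Ro.from_euler('xyz',c["rotation"]).as_matrix()
def ray(C,u,v):
    K,p,R=C; d=np.array([(u-K[0,2])/K[0,0],-(v-K[1,2])/K[1,1],-1.]); return p,R@d
def onz(C,u,v,z):
    p,d=ray(C,u,v); return p+d*(z-p[2])/d[2]
def proj(C,P):
    K,p,R=C; q=R.T@(np.array(P,float)-p); return np.array([K[0,0]*q[0]/-q[2]+K[0,2],K[1,1]*-q[1]/-q[2]+K[1,2]])
def tri(A,a,B,b):
    p1,d1=ray(A,*a);p2,d2=ray(B,*b)
    d1/=np.linalg.norm(d1);d2/=np.linalg.norm(d2)
    t=np.linalg.lstsq(np.c_[d1,-d2],p2-p1,rcond=None)[0]
    x,y=p1+t[0]*d1,p2+t[1]*d2
    return (x+y)/2,np.linalg.norm(x-y)
E
python3 - <<'E'
from h import *
np.set_printoptions(precision=1,suppress=True)
T=cam("top");S=cam("side")
im=cv2.imread("pics/top0.png");hsv=cv2.cvtColor(im,cv2.COLOR_BGR2HSV)
g=cv2.inRange(hsv,(60,100,40),(90,255,255)); g[:180]=0;g[260:]=0
for c in cv2.findContours(g,0,2)[0]:
    if cv2.contourArea(c)>150:
        (u,v),rad=cv2.minEnclosingCircle(c); print("tin",u,v,rad,onz(T,u,v,110))
w=cv2.inRange(im,(225,225,225),(255,255,255)); w[:180]=0;w[270:]=0;w[:,:190]=0;w[:,290:]=0
c=max(cv2.findContours(w,0,2)[0],key=cv2.contourArea); 
b=cv2.boxPoints(cv2.minAreaRect(cv2.convexHull(c)))
for q in b: print("lid",q,onz(T,*q,135))
rd=cv2.inRange(hsv,(0,180,80),(5,255,255)); rd[:200]=0;rd[245:]=0;rd[:,:165]=0;rd[:,210:]=0
ys,xs=np.nonzero(rd);print("red",xs.min(),xs.max(),ys.min(),ys.max(), [ (x,ys[xs==x].mean()) for x in (xs.min(),xs.max())])
for n,rng in (("side",(200,160,360,270)),("top",(165,170,315,270))):
    i=cv2.imread(f"pics/{n}0.png");x0,y0,x1,y1=rng
    cr=i[y0:y1,x0:x1]; cv2.imwrite(f"pics/c_{n}.png",cv2.resize(cr,None,fx=5,fy=5,interpolation=cv2.INTER_CUBIC))
E
```

```text
tin 353.4585876464844 229.70118713378906 11.172399520874023 [ 543.6 -136.1  110. ]
tin 425.5 223.5 13.285429954528809 [ 565.8 -329.5  110. ]
tin 386.0 219.0 12.206655502319336 [ 575.1 -223.1  110. ]
lid [198.3 189.1] [638.5 281.5 135. ]
lid [275.7 184.8] [655.7  75.4 135. ]
lid [279.7 257.2] [462.8  57.7 135. ]
lid [202.3 261.5] [445.7 261.1 135. ]
red 175 200 218 224 [(np.int64(175), np.float64(222.0)), (np.int64(200), np.float64(220.0))]
```

View pics/c_top.png

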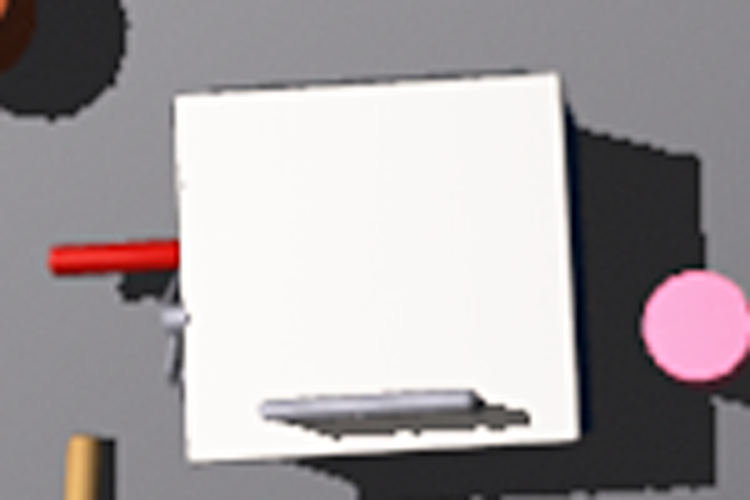

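View pics/c_side.png

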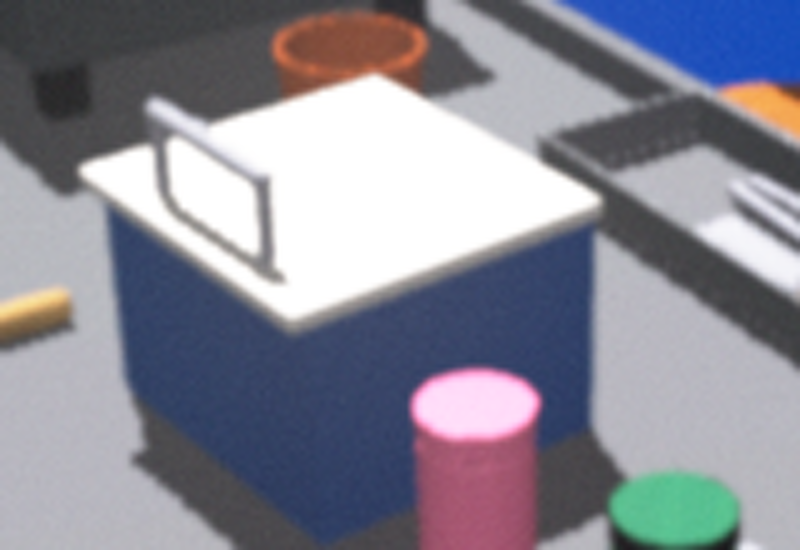

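Run:
```python
from h import *
np.set_printoptions(precision=1,suppress=True)
T=cam("top");S=cam("side")
for n,a,b in [("barL",(217.4,251.8),(230,180.6)),("barR",(261,250),(253.6,195.6)),("NL",(202.6,262),(215.6,194.4)),("FL",(200,189),(275,174.6)),("FR",(277,184.6),(320.4,201)),("NR",(281,257.4),(258,225.6))]:
    print(n,*tri(T,a,S,b))
# axis angle from lid edges at z 138
q=[onz(T,*p,138)[:2] for p in [(202.6,262),(200,189),(277,184.6),(281,257.4)]]
print(q, np.mean(q,0))
for i,j in ((0,1),(3,2),(1,2),(0,3)): 
    d=q[j]-q[i]; print(np.hypot(*d),np.degrees(np.arctan2(d[1],d[0])))
for z in (80,110,140): print("knob",z,onz(T,175,222,z),onz(T,200,220.5,z))
print(onz(T,199,233.5,110))
# tins in side image
im=cv2.imread("pics/side0.png");hsv=cv2.cvtColor(im,cv2.COLOR_BGR2HSV)
g=cv2.inRange(hsv,(60,100,100),(90,255,255)); g[:,:310]=0;g[:240]=0
for c in cv2.findContours(g,0,2)[0]:
    if cv2.contourArea(c)>100: print(cv2.fitEllipse(c), onz(S,*cv2.fitEllipse(c)[0],110))
im=cv2.imread("pics/top0.png"); cv2.imwrite("pics/c_tin.png",cv2.resize(im[180:270,320:460],None,fx=5,fy=5,interpolation=cv2.INTER_CUBIC))
# camera height relation
```

```text
barL [469.  211.6 190.1] 1.1543126884171244
barR [477.5 100.8 190.6] 0.6677356420718332
NL [444.1 259.8 137.7] 0.6536470989653839
FL [637.2 275.3 142.6] 0.8206299280790277
FR [655.5  71.7 137.8] 0.7627324153645102
NR [461.8  54.5 134.6] 1.4209188422873524
[array([444.4, 259.6]), array([638.3, 276.2]), array([655.8,  71.5]), array([462.3,  54. ])] [550.2 165.3]
194.61048564033715 4.883013345917063
194.25556611654505 5.183532211625142
205.43250513523782 -85.12958347953555
206.45161082556425 -85.03028015675338
knob 80 [554.4 354.7  80. ] [560.5 285.8  80. ]
knob 110 [551.2 346.1 110. ] [557.1 278.7 110. ]
knob 140 [547.9 337.5 140. ] [553.7 271.5 140. ]
[521.8 279.6 110. ]
((407.1050720214844, 306.9826354980469), (18.27804946899414, 29.26463508605957), 100.48796081542969) [ 568.9 -338.3  110. ]
((372.9869079589844, 276.9608459472656), (15.762574195861816, 27.16270637512207), 94.66618347167969) [ 577.6 -229.3  110. ]
((334.3872985839844, 261.8412780761719), (14.084800720214844, 25.1852970123291), 92.4032974243164) [ 543.7 -139.9  110. ]
```

View pics/c_tin.png

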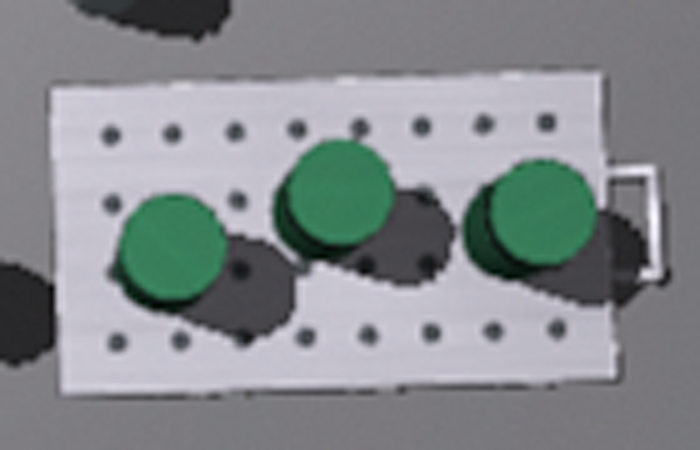

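>>> {"fn": "carry_out", "kwargs": {"rows": "0.6 0 0 0 1;0.6 0 0 0 1;0.6 0 0 0 1;0.6 0 0 0 1;0.6 0 0 0 1;0.6 0 0 0 1;0.6 0 0 0 1;0.6 0 0 0 1;0.6 0 0 0 0.26", "newtons": 40}}

```text
clock: 1.27
eef_pos: [202.4, 591.2, 253.0]
tcp_rot: [-3.141, 0.001, 1.658]
contact_force: [-0.7, 0.8, -0.1]
opening: 0.601
```

```bash
cat >> h.py <<'E'
np.set_printoptions(precision=2,suppress=True)
def plan(t,yaw=None):
    """units from measured pose to target"""
    s=r.sense();R=Ro.from_euler('xyz',s['tcp_rot']).as_matrix()
    d=R.T@(np.array(t)-s['eef_pos'])/30
    print('t',s['clock'],'pos',s['eef_pos'],'yaw',s['tcp_rot'][2],'open',s['opening'],'F',s['contact_force'])
    print('to',t,'units',d, 'turn',0 if yaw is None else np.degrees(s['tcp_rot'][2]-yaw)/8)
E
python3 - <<'E'
from h import *
plan((473,156,250),1.658)
T=cam("top");
for p in [(354.2,229.6),(387.8,218.6),(428.6,222.4)]: print(onz(T,*p,110))
E
```

```text
t 1.275 pos [202.36 591.17 253.02] yaw 1.6576687416788585 open 0.6007670067395439 F [-0.68  0.78 -0.06]
to (473, 156, 250) units [-15.23   7.73   0.11] turn -0.0023724629662492756
[ 543.96 -138.1   110.  ]
[ 576.27 -227.92  110.  ]
[ 569.  -337.8  110. ]
```

>>> {"fn": "carry_out", "kwargs": {"rows": "0.6 -0.95 0.48 0 0;0.6 -0.95 0.48 0 0;0.6 -0.95 0.48 0 0;0.6 -0.95 0.48 0 0;0.6 -0.95 0.48 0 0;0.6 -0.95 0.48 0 0;0.6 -0.95 0.48 0 0;0.6 -0.95 0.48 0 0;0.6 -0.95 0.48 0 0;0.6 -0.95 0.48 0 0;0.6 -0.95 0.48 0 0;0.6 -0.95 0.48 0 0"}}

```text
clock: 2.78
eef_pos: [404.9, 264.8, 253.3]
tcp_rot: [3.142, -0.0, 1.661]
contact_force: [1.3, -0.4, -0.1]
opening: 0.602
```

>>> {"fn": "carry_out", "kwargs": {"rows": "0.6 -0.95 0.48 0 0;0.6 -0.95 0.48 0 0;0.6 -0.95 0.48 0 0;0.6 -0.95 0.49 0 0;0.6 0 0 0 0"}}

```text
clock: 3.4
eef_pos: [472.9, 155.9, 253.3]
tcp_rot: [3.141, 0.0, 1.658]
contact_force: [-0.2, 0.5, 0.1]
opening: 0.6
```

Run:
```python
from h import *
plan((473,156,185),1.658)
C=cam("wrist");im=r.grab_frame("wrist");cv2.imwrite("pics/w1.png",im)
for y in (-45,0,45):
    b=np.array([473.2,156.2,184])+y*np.array([-.087,.996,0]); print(proj(C,b))
```

```text
t 3.4 pos [472.9  155.93 253.26] yaw 1.6579036137804133 open 0.5999703591035851 F [-0.23  0.53  0.12]
to (473, 156, 185) units [0.   0.   2.28] turn -0.0006903154481918899
[323.81 349.92]
[323.79 268.27]
[323.78 175.31]
```

View pics/w1.png

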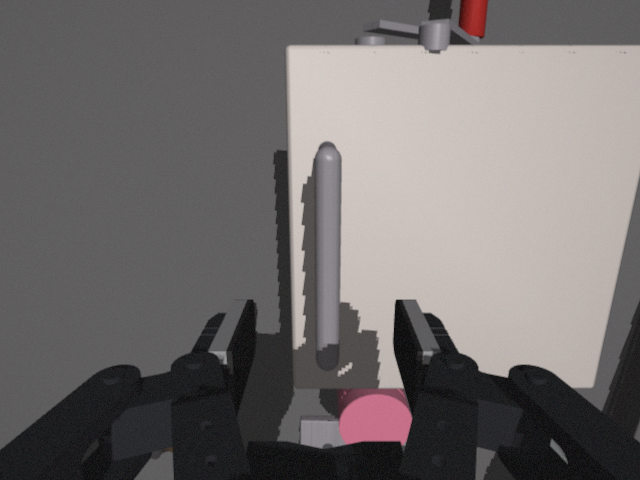

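The wrist view shows the bar as a vertical strip, column 327, rows 150–362, centred between the jaws. I'll descend and grip it.

>>> {"fn": "carry_out", "kwargs": {"rows": "0.6 0 0.02 0.8 0;0.6 0 0.02 0.8 0;0.5 0 0 0.68 0;0.3 0 0 0 0;0 0 0 0 0;0 0 0 0 0;0 0 0 0 0;0 0 0 0 0", "newtons": 40}}

```text
clock: 4.45
eef_pos: [474.4, 158.1, 185.8]
tcp_rot: [3.139, -0.001, 1.659]
contact_force: [5.2, 3.8, -3.8]
opening: 0.127
```

Run:
```python
from h import *
s=r.sense();print(s['eef_pos'],s['opening'],s['contact_force'])
H=np.array([0,130.]); 
# arc in (box x, z) relative; bar now
a0=np.arctan2(54,170);R=np.hypot(170,54)
prev=np.array([-R*np.cos(a0),R*np.sin(a0)])
for k,th in enumerate(np.r_[np.arange(.1,1.41,.1)]):
    p=np.array([-R*np.cos(a0+th),R*np.sin(a0+th)]);d=p-prev;prev=p
    print(round(th,2),d/30,p)
```

```text
[474.42 158.08 185.77] 0.1266872043719554 [ 5.22  3.83 -3.81]
0.1 [0.21 0.56] [-163.76   70.7 ]
0.2 [0.26 0.53] [-155.88   86.7 ]
0.3 [0.31 0.5 ] [-146.45  101.83]
0.4 [0.36 0.47] [-135.55  115.94]
0.5 [0.41 0.43] [-123.3   128.89]
0.6 [0.45 0.39] [-109.82  140.56]
0.7 [0.49 0.34] [-95.24 150.82]
0.8 [0.52 0.29] [-79.7  159.57]
0.9 [0.54 0.24] [-63.37 166.73]
1.0 [0.57 0.18] [-46.41 172.23]
1.1 [0.58 0.13] [-28.99 176.  ]
1.2 [0.59 0.07] [-11.27 178.01]
1.3 [0.59 0.01] [  6.56 178.25]
1.4 [ 0.59 -0.05] [ 24.32 176.7 ]
```

>>> {"fn": "carry_out", "kwargs": {"rows": "0 0 0.11 -0.28 0;0 0 0.11 -0.28 0;0 0 0.26 -0.53 0;0 0 0.31 -0.5 0;0 0 0.36 -0.47 0;0 0 0.41 -0.43 0;0 0 0.45 -0.39 0;0 0 0.49 -0.34 0;0 0 0 0 0"}}

```text
clock: 5.58
eef_pos: [547.7, 164.5, 283.2]
tcp_rot: [-3.14, -0.001, 1.658]
contact_force: [-7.8, 2.9, 6.0]
opening: 0.122
```

Run:
```python
from h import *
plan((474.4-170*0,0,0))
cv2.imwrite("pics/s1.png",r.grab_frame("side")[100:300,160:400].repeat(3,0).repeat(3,1)[:600,:800])
```

```text
t 5.575 pos [547.68 164.48 283.25] yaw 1.6583615874643134 open 0.12240864032259748 F [-7.78  2.88  6.03]
to (474.4, 0, 0) units [-5.26 -2.9   9.44] turn 0
```

View pics/s1.png

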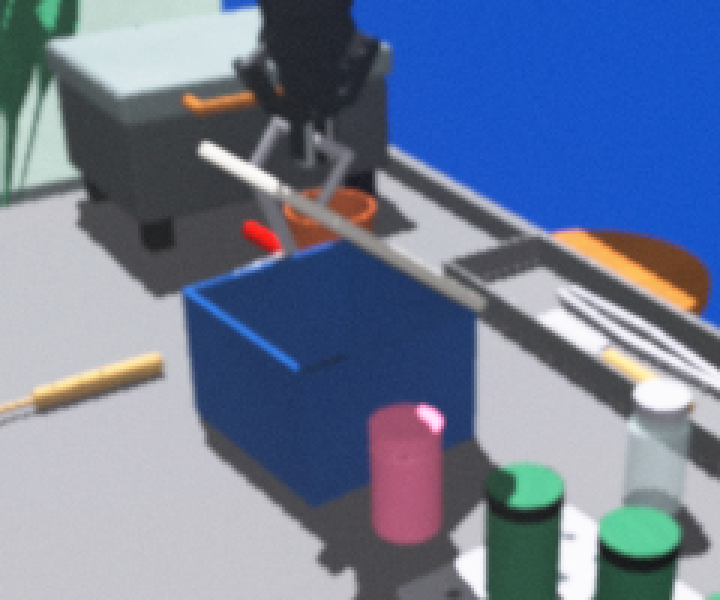

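>>> {"fn": "carry_out", "kwargs": {"rows": "0 0 0.51 -0.32 0;0 0 0.53 -0.26 0;0 0 0.56 -0.2 0;0 0 0.57 -0.14 0;0 0 0.58 -0.08 0;0 0 0.5 -0.01 0;0 0 0 0 0"}}

```text
clock: 6.5
eef_pos: [646.3, 172.9, 312.8]
tcp_rot: [3.14, -0.001, 1.658]
contact_force: [-0.0, 2.2, 5.3]
opening: 0.122
```

Run:
```python
from h import *
plan((474.4-170*0,0,0))
cv2.imwrite("pics/s2.png",r.grab_frame("side")[70:270,160:400].repeat(3,0).repeat(3,1)[:600,:800])
```

```text
t 6.5 pos [646.28 172.95 312.82] yaw 1.6584384263148273 open 0.12213927638394124 F [-0.04  2.22  5.28]
to (474.4, 0, 0) units [-5.25 -6.23 10.41] turn 0
```

View pics/s2.png

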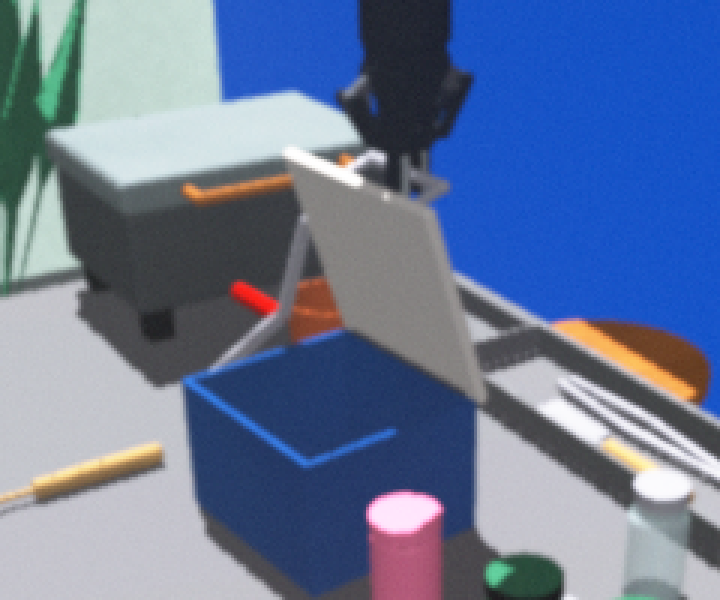

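>>> {"fn": "carry_out", "kwargs": {"rows": "0 0 0.25 0.01 0;0 0 0.2 0.02 0;0 0 0 0 0;0 0 0 0 0;0 0 0 0 0"}}

```text
clock: 7.18
eef_pos: [658.9, 174.1, 311.9]
tcp_rot: [3.14, -0.001, 1.659]
contact_force: [0.1, 3.0, 6.2]
opening: 0.121
```

Run:
```python
from h import *
plan((474.4-170*0,0,0))
cv2.imwrite("pics/s3.png",r.grab_frame("side")[70:270,160:400].repeat(3,0).repeat(3,1)[:600,:800])
```

```text
t 7.175 pos [658.94 174.07 311.91] yaw 1.6586431215488582 open 0.12093638019963003 F [0.06 3.   6.2 ]
to (474.4, 0, 0) units [-5.25 -6.65 10.38] turn 0
```

View pics/s3.png

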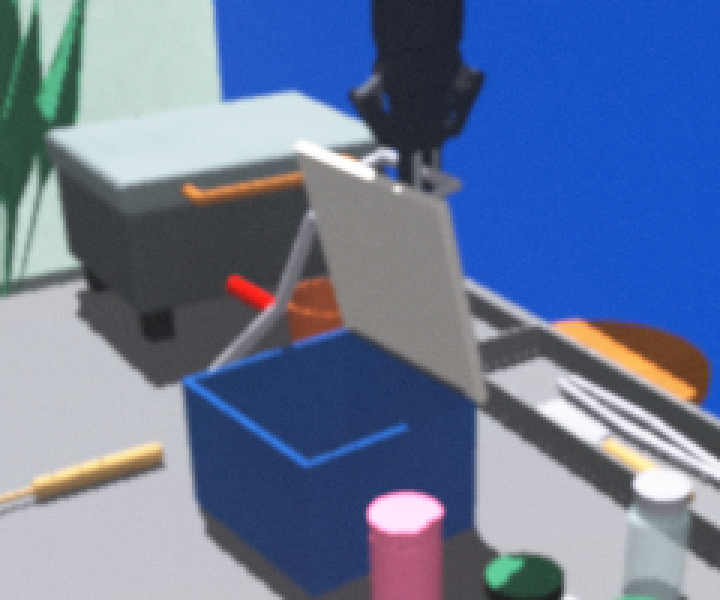

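Not straight yet, so I'll go on in small steps.

>>> {"fn": "carry_out", "kwargs": {"rows": "0 0 0.15 0.02 0;0 0 0.1 0.01 0;0 0 0 0 0;0 0 0 0 0;0 0 0 0 0"}}

```text
clock: 7.85
eef_pos: [666.6, 174.7, 310.9]
tcp_rot: [3.14, -0.001, 1.659]
contact_force: [0.5, 3.0, 4.4]
opening: 0.124
```

Run:
```python
from h import *
plan((474.4-170*0,0,0))
cv2.imwrite("pics/s4.png",r.grab_frame("side")[70:270,160:400].repeat(3,0).repeat(3,1)[:600,:800])
```

```text
t 7.85 pos [666.63 174.72 310.89] yaw 1.658584390262873 open 0.12441651876186625 F [0.49 3.04 4.39]
to (474.4, 0, 0) units [-5.25 -6.91 10.35] turn 0
```

View pics/s4.png

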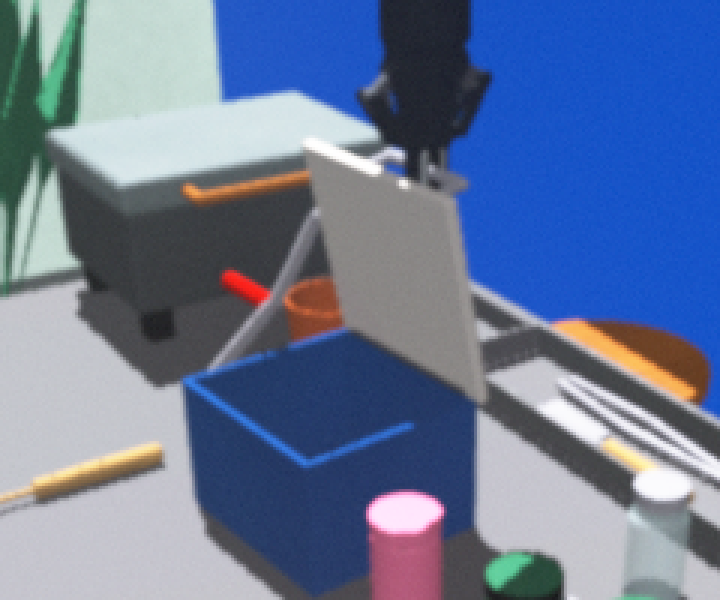

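>>> {"fn": "carry_out", "kwargs": {"rows": "0 0 0.1 0.01 0;0 0 0 0 0;0 0 0 0 0"}}

```text
clock: 8.28
eef_pos: [669.8, 175.0, 310.4]
tcp_rot: [3.14, -0.001, 1.659]
contact_force: [1.2, 3.2, 4.9]
opening: 0.12
```

>>> {"fn": "carry_out", "kwargs": {"rows": "0 0 0.07 0.01 0;0 0 0 0 0;0 0 0 0 0"}}

```text
clock: 8.65
eef_pos: [670.8, 175.1, 310.2]
tcp_rot: [-3.141, -0.001, 1.659]
contact_force: [-2.8, 1.9, 7.5]
opening: 0.122
```

Run:
```python
from h import *
plan((474.4-170*0,0,0))
cv2.imwrite("pics/s5.png",r.grab_frame("side")[70:270,160:400].repeat(3,0).repeat(3,1)[:600,:800])
```

```text
t 8.65 pos [670.79 175.08 310.21] yaw 1.6585682201807415 open 0.12245260253103428 F [-2.8   1.86  7.46]
to (474.4, 0, 0) units [-5.25 -7.03 10.34] turn 0
```

View pics/s5.png

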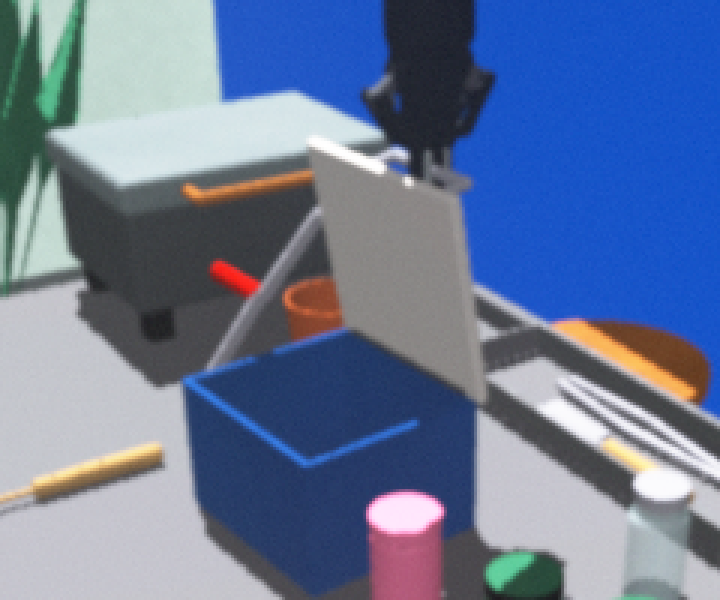

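The stay is now straight: the knob jumped up to crop (235,275), past centre. Release slightly and rise.

>>> {"fn": "carry_out", "kwargs": {"rows": "0.3 0 0 0 0;0.3 0 0 0 0;0.3 0 0 0 0;0.3 0 0 -0.5 0;0.3 0 0 -1 0;0.3 0 0 -1 0;0.3 0 0 0 0"}}

```text
clock: 9.57
eef_pos: [672.4, 175.0, 388.4]
tcp_rot: [3.136, -0.001, 1.658]
contact_force: [0.3, -1.0, 0.6]
opening: 0.299
```

Run:
```python
from h import *
plan((543.9,-138.1,300))
i=r.grab_frame("side")
cv2.imwrite("pics/s6.png",i[50:250,160:400].repeat(3,0).repeat(3,1)[:600,:800])
i=r.grab_frame("top");cv2.imwrite("pics/t6.png",i)
```

```text
t 9.575 pos [672.37 175.03 388.4 ] yaw 1.6584288566503034 open 0.2986408235279123 F [ 0.28 -1.04  0.6 ]
to (543.9, -138.1, 300) units [-10.03  -5.2    2.91] turn 0
```

View pics/s6.png

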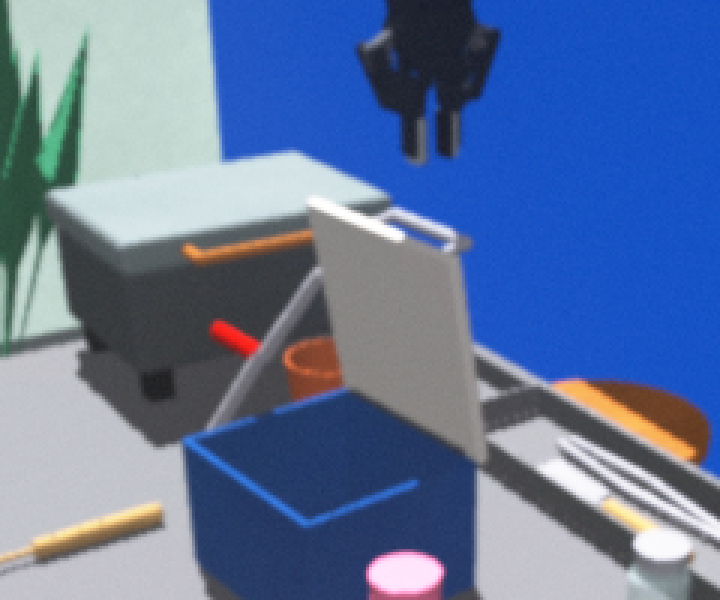

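View pics/t6.png

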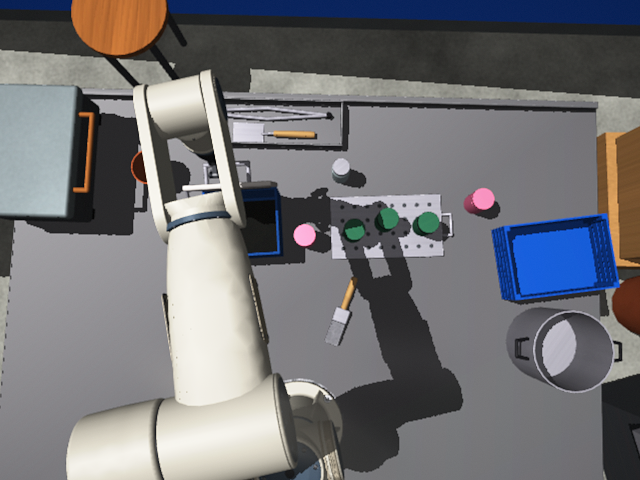

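>>> {"fn": "carry_out", "kwargs": {"rows": "1 -0.9 -0.1 0 0;1 -0.9 -0.3 0 0;1 -0.9 -0.5 0 0;1 -0.9 -0.5 0.6 0;1 -0.9 -0.5 0.8 0;1 -0.9 -0.5 0.8 0;1 -0.9 -0.5 0.8 0;1 -0.9 -0.5 0.8 0;1 -0.9 -0.5 0.8 0;1 -0.9 -0.5 0.8 0;1 -0.9 -0.5 0.8 0;1 -0.15 -0.4 0 0"}}

```text
clock: 11.18
eef_pos: [536.7, -140.2, 195.8]
tcp_rot: [-3.137, -0.002, 1.657]
contact_force: [-2.1, -1.0, -1.1]
opening: 0.998
```

Run:
```python
from h import *
plan((543.8,-139,81))
C=cam("wrist");i=r.grab_frame("wrist");cv2.imwrite("pics/w2.png",i)
print(proj(C,(543.8,-139,110)),proj(C,(577,-228.6,110)))
```

```text
t 11.175 pos [ 536.74 -140.23  195.83] yaw 1.6568126915022554 open 0.9976328392421332 F [-2.12 -1.04 -1.05]
to (543.8, -139, 81) units [0.01 0.26 3.83] turn 0
[337.72 256.43] [379.59 405.17]
```

View pics/w2.png

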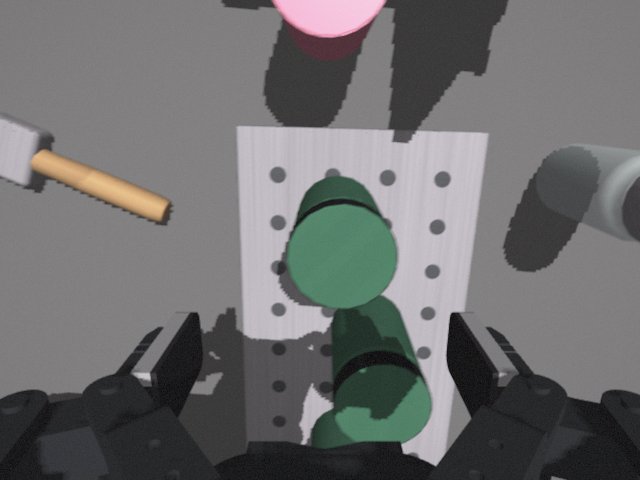

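The wrist view shows tin 1's cap at (342,254), about 4 px right of prediction, with tin 2 at (383,405) and the pink one ahead at (330,10). The tins being picked are the green ones.

>>> {"fn": "carry_out", "kwargs": {"rows": "1 0 0.3 0.6 0;1 0.01 0 0.9 0;1 0 0 0.9 0;1 0 0 0.9 0;1 0 0 0.53 0;0.9 0 0 0 0"}}

```text
clock: 11.98
eef_pos: [548.1, -137.7, 82.4]
tcp_rot: [-3.14, -0.001, 1.659]
contact_force: [-0.4, 0.1, 0.3]
opening: 0.897
```

>>> {"fn": "carry_out", "kwargs": {"rows": "0.55 0 0 0 0;0.5 0 0 0 0;0.5 0 0 0 0;0.5 0 0 0 0;0.5 0 0 0 0", "newtons": 30}}

```text
clock: 12.6
eef_pos: [548.7, -138.5, 84.4]
tcp_rot: [3.14, 0.0, 1.658]
contact_force: [-1.9, 0.8, 7.0]
opening: 0.688
```

Run:
```python
from h import *
plan((543.8,-139,81))
```

```text
t 12.6 pos [ 548.71 -138.51   84.4 ] yaw 1.6582825513990531 open 0.6883560372260824 F [-1.94  0.79  7.05]
to (543.8, -139, 81) units [-0.   -0.16  0.11] turn 0
```

>>> {"fn": "carry_out", "kwargs": {"rows": "0.5 0 0 -0.3 0;0.5 0 0 -0.6 0;0.5 0 0 0 0;0.5 0 0 0 0;0.5 0 0 0 0;0.5 0 0 0 0"}}

```text
clock: 13.35
eef_pos: [547.9, -138.4, 110.1]
tcp_rot: [-3.141, -0.0, 1.658]
contact_force: [-0.6, -0.4, -3.3]
opening: 0.689
```

Run:
```python
from h import *
plan((577+3,-228.6,81))
i=r.grab_frame("side");cv2.imwrite("pics/s7.png",i[200:400,260:500].repeat(3,0).repeat(3,1))
print(r.sense()['contact_force'])
```

```text
t 13.35 pos [ 547.85 -138.35  110.06] yaw 1.6584494926255928 open 0.6894787526079197 F [-0.63 -0.41 -3.29]
to (580, -228.6, 81) units [-3.09  0.8   0.97] turn 0
[ 0.98 -0.32 -4.56]
```

View pics/s7.png

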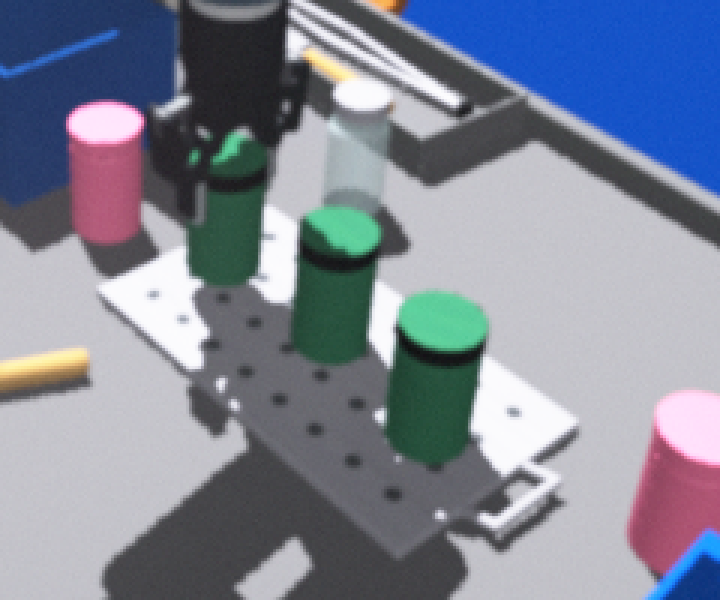

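Run:
```python
from h import *
f=[]
for k in range(8):
    r.grab_frame("wrist"); f.append(r.sense()['contact_force'][2])
print(np.array(f),np.mean(f))
```

```text
[-4.92 -4.39 -4.19 -5.27 -4.57 -4.61 -3.61 -4.12] -4.459771818309665
```

Tin 1 feels about 4.5 N, so it is full. I was told to lift all three, so I'll set it back and check the others.

>>> {"fn": "carry_out", "kwargs": {"rows": "0.5 0 0 0.5 0;0.5 0 0 0.3 0;0.5 0 0 0.07 0;0.5 0 0 0 0"}}

```text
clock: 14.3
eef_pos: [547.3, -138.3, 84.3]
tcp_rot: [-3.14, -0.0, 1.659]
contact_force: [-4.4, 0.1, 5.5]
opening: 0.69
```

>>> {"fn": "carry_out", "kwargs": {"rows": "0.75 0 0 0 0;0.95 0 0 0 0;1 0 0 0 0;1 0 0 -0.8 0;1 0 0 -1 0;1 0 0 -1 0;1 -0.3 0.1 -0.8 0;1 -0.9 0.25 0 0;1 -0.9 0.25 0 0;1 -0.9 0.2 0 0;1 -0.05 0 0 0"}}

```text
clock: 15.68
eef_pos: [580.5, -228.9, 192.3]
tcp_rot: [3.141, 0.0, 1.657]
contact_force: [-0.2, -0.1, -0.6]
opening: 1.001
```

Run:
```python
from h import *
plan((580,-228.6,81))
C=cam("wrist");i=r.grab_frame("wrist");cv2.imwrite("pics/w3.png",i)
print(proj(C,(580,-228.6,110)),proj(C,(548,-138.6,110)))
```

```text
t 15.675 pos [ 580.49 -228.85  192.28] yaw 1.6569841314557006 open 1.0012576201314805 F [-0.19 -0.12 -0.57]
to (580, -228.6, 81) units [ 0.01 -0.02  3.71] turn 0
[322.23 258.99] [268.27  65.23]
```

View pics/w3.png

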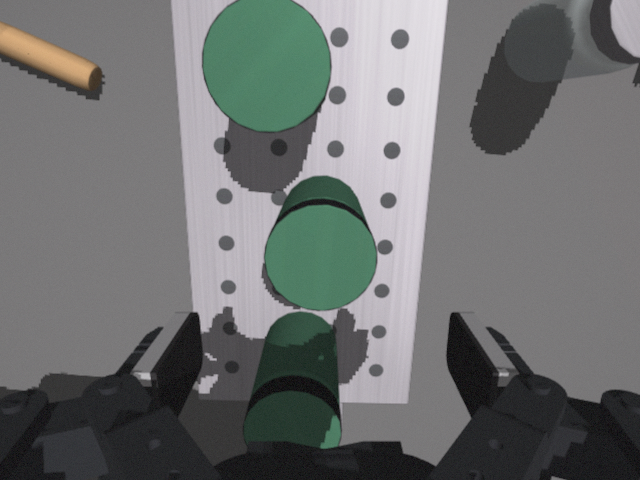

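Tin 1 stands upright at (267,65), and tin 2 is centred at (321,256). Descend, grip and lift.

>>> {"fn": "carry_out", "kwargs": {"rows": "1 0 0 0.8 0;1 0 0 0.9 0;1 0 0 0.9 0;1 0 0 0.7 0;1 0 0 0.3 0;0.8 0 0 0 0;0.5 0 0 0 0;0.5 0 0 0 0;0.5 0 0 0 0;0.5 0 0 -0.3 0;0.5 0 0 -0.6 0;0.5 0 0 0 0"}}

```text
clock: 17.23
eef_pos: [581.3, -228.0, 113.6]
tcp_rot: [3.138, 0.002, 1.658]
contact_force: [0.0, -0.5, -0.8]
opening: 0.676
```

>>> {"fn": "carry_out", "kwargs": {"rows": "0.5 0 0 0 0;0.5 0 0 0 0"}}

```text
clock: 17.48
eef_pos: [579.8, -227.4, 111.0]
tcp_rot: [-3.141, -0.0, 1.658]
contact_force: [-0.0, -0.3, -2.5]
opening: 0.677
```

Run:
```python
from h import *
f=[]
for k in range(8):
    i=r.grab_frame("side"); f.append(r.sense()['contact_force'][2])
print(np.array(f),np.mean(f))
plan((571,-338,81))
cv2.imwrite("pics/s8.png",i[200:400,260:500].repeat(3,0).repeat(3,1))
```

```text
[-1.14 -1.57 -0.43 -0.79 -0.52 -0.55 -0.35 -2.3 ] -0.9555388838194571
t 17.875 pos [ 580.02 -227.43  111.25] yaw 1.6585005691269248 open 0.6769724821347279 F [-0.26 -0.25 -2.3 ]
to (571, -338, 81) units [-3.65 -0.62  1.01] turn 0
```

View pics/s8.png

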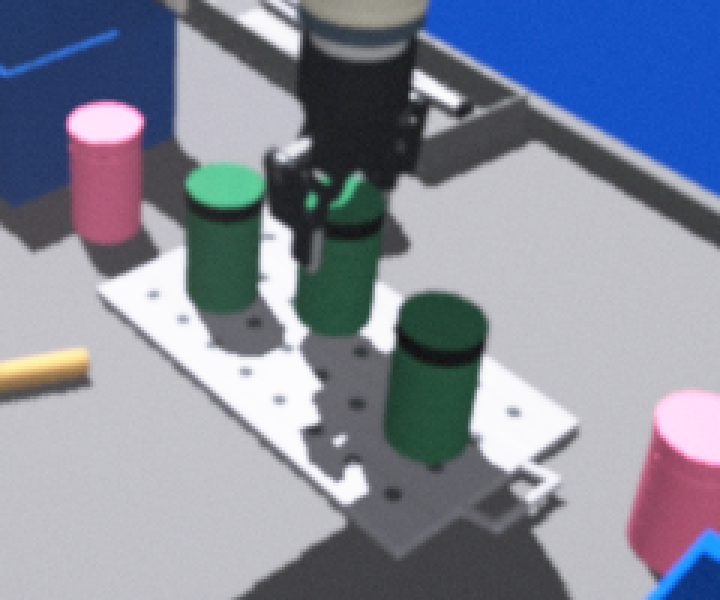

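Tin 2 is in the air and feels about 1 N, so it is empty. Set it down, then go to tin 3.

>>> {"fn": "carry_out", "kwargs": {"rows": "0.5 0 0 0.5 0;0.5 0 0 0.3 0;0.5 0 0 0.1 0;0.5 0 0 0 0"}}

```text
clock: 18.38
eef_pos: [579.1, -227.3, 84.9]
tcp_rot: [-3.14, -0.001, 1.659]
contact_force: [-7.3, 2.2, 14.3]
opening: 0.674
```

>>> {"fn": "carry_out", "kwargs": {"rows": "0.75 0 0 0 0;0.95 0 0 0 0;1 0 0 0 0;1 0 0 -0.8 0;1 0 0 -1 0;1 0 0 -1 0;1 -0.4 -0.1 -0.8 0;1 -0.9 -0.15 0 0;1 -0.9 -0.15 0 0;1 -0.9 -0.15 0 0;1 -0.55 -0.07 0 0"}}

```text
clock: 19.75
eef_pos: [570.9, -339.3, 192.2]
tcp_rot: [-3.141, -0.0, 1.658]
contact_force: [-0.1, -0.0, -0.5]
opening: 0.998
```

Run:
```python
from h import *
plan((571,-338,82))
C=cam("wrist");i=r.grab_frame("wrist");cv2.imwrite("pics/w4.png",i)
print(proj(C,(571,-338,110)),proj(C,(580,-228,110)))
```

```text
t 19.75 pos [ 570.91 -339.29  192.15] yaw 1.6577148671056916 open 0.9977381769179912 F [-0.05 -0.03 -0.49]
to (571, -338, 82) units [0.04 0.01 3.67] turn 0
[323.61 257.37] [365.91  22.56]
```

View pics/w4.png

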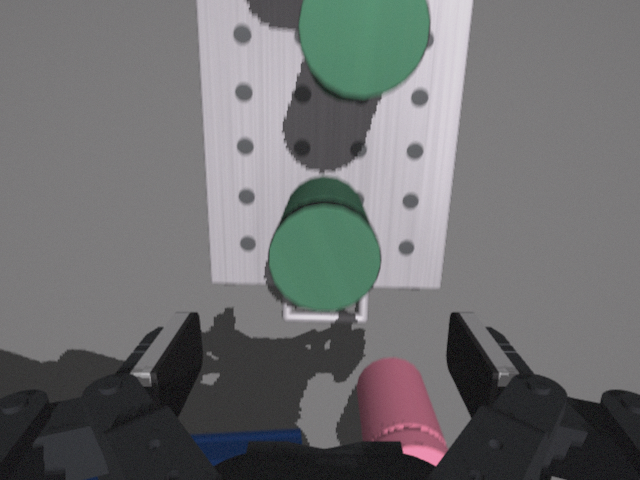

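>>> {"fn": "carry_out", "kwargs": {"rows": "1 0 0 0.8 0;1 0 0 0.9 0;1 0 0 0.9 0;1 0 0 0.7 0;1 0 0 0.25 0;0.8 0 0 0 0;0.5 0 0 0 0;0.5 0 0 0 0;0.5 0 0 0 0;0.5 0 0 -0.3 0;0.5 0 0 -0.6 0;0.5 0 0 0 0"}}

```text
clock: 21.3
eef_pos: [572.3, -338.9, 115.2]
tcp_rot: [3.139, 0.002, 1.659]
contact_force: [0.1, 0.6, -0.8]
opening: 0.678
```

>>> {"fn": "carry_out", "kwargs": {"rows": "0.5 0 0 0 0;0.5 0 0 0 0"}}

```text
clock: 21.55
eef_pos: [570.8, -338.0, 112.5]
tcp_rot: [-3.141, -0.0, 1.659]
contact_force: [0.1, -0.8, -1.7]
opening: 0.676
```

Run:
```python
from h import *
f=[]
for k in range(8):
    i=r.grab_frame("side"); f.append(r.sense()['contact_force'][2])
print(np.array(f),np.mean(f))
plan((547.5,-138.3,81))
cv2.imwrite("pics/s9.png",i[200:400,260:500].repeat(3,0).repeat(3,1))
```

```text
[-1.26 -1.2  -1.19 -1.25 -1.27 -0.76 -1.64 -1.5 ] -1.2576760590871623
t 21.95 pos [ 571.06 -338.15  112.73] yaw 1.658478194479166 open 0.6763337425290272 F [ 0.69  1.37 -1.5 ]
to (547.5, -138.3, 81) units [ 6.7  -0.2   1.06] turn 0
```

View pics/s9.png

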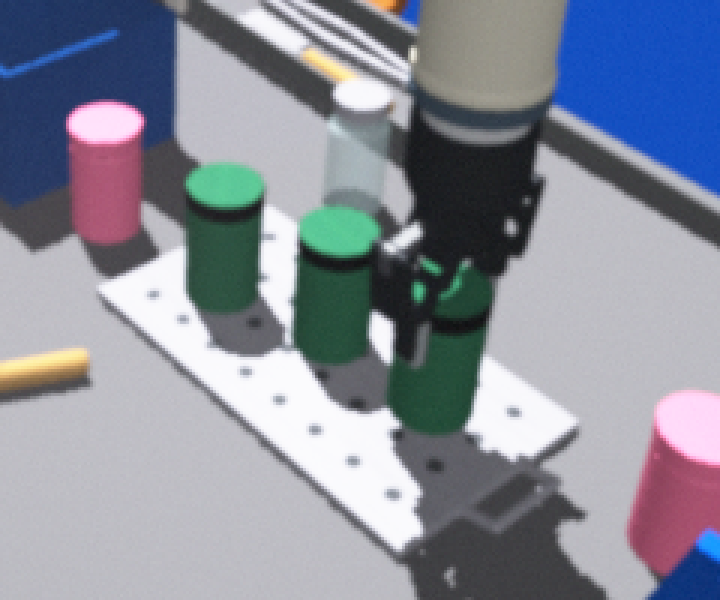

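Tin 3 feels about 1.25 N, so it is empty too, and tin 1 is the full one. Set down tin 3 and return to tin 1.

>>> {"fn": "carry_out", "kwargs": {"rows": "0.5 0 0 0.5 0;0.5 0 0 0.3 0;0.5 0 0 0.08 0;0.5 0 0 0 0"}}

```text
clock: 22.45
eef_pos: [570.3, -338.0, 86.6]
tcp_rot: [-3.14, -0.001, 1.659]
contact_force: [-4.6, 2.5, 10.2]
opening: 0.68
```

>>> {"fn": "carry_out", "kwargs": {"rows": "0.75 0 0 0 0;0.95 0 0 0 0;1 0 0 0 0;1 0 0 -0.8 0;1 0 0 -1 0;1 0 0 -1 0;1 0.5 0 -0.8 0;1 1 0 0 0;1 1 0 0 0;1 1 0 0 0;1 1 0 0 0;1 1 -0.1 0 0"}}

```text
clock: 23.95
eef_pos: [553.7, -173.1, 194.4]
tcp_rot: [3.141, 0.0, 1.659]
contact_force: [-0.8, 0.2, 0.8]
opening: 1.001
```

>>> {"fn": "carry_out", "kwargs": {"rows": "1 1 -0.1 0 0;1 0.2 0 0 0;1 0 0 0 0"}}

```text
clock: 24.32
eef_pos: [547.9, -138.6, 194.6]
tcp_rot: [3.141, 0.0, 1.659]
contact_force: [-0.3, 0.0, -0.6]
opening: 1.001
```

Run:
```python
from h import *
plan((547.5,-138.3,82))
C=cam("wrist");i=r.grab_frame("wrist");cv2.imwrite("pics/w5.png",i)
print(proj(C,(547.5,-138.3,110)))
```

```text
t 24.325 pos [ 547.9  -138.59  194.62] yaw 1.6593227244693625 open 1.0008959736263794 F [-0.31  0.04 -0.64]
to (547.5, -138.3, 82) units [ 0.01 -0.01  3.75] turn 0
[322.51 257.45]
```

View pics/w5.png

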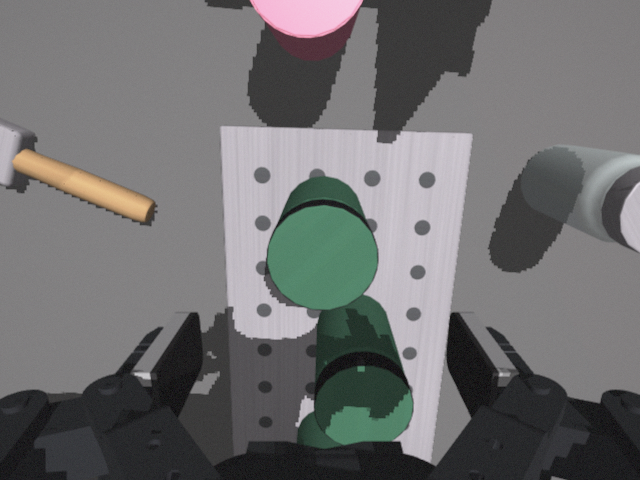

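>>> {"fn": "carry_out", "kwargs": {"rows": "1 0 0 0.8 0;1 0 0 0.9 0;1 0 0 0.9 0;1 0 0 0.7 0;1 0 0 0.35 0;0.8 0 0 0 0;0.5 0 0 0 0;0.5 0 0 0 0;0.5 0 0 0 0;0.5 0 0 0 0", "newtons": 35}}

```text
clock: 25.62
eef_pos: [547.8, -138.6, 85.6]
tcp_rot: [3.141, 0.0, 1.659]
contact_force: [-2.5, -2.4, 5.6]
opening: 0.684
```

>>> {"fn": "carry_out", "kwargs": {"rows": "0.5 0 0 -0.3 0;0.5 0 0 -0.7 0;0.5 0 0 -0.9 0;0.5 0 0 -0.9 0;0.5 0 0 -0.9 0;0.5 0 0 -0.9 0;0.5 0 0 -0.4 0;0.5 0 0 0 0"}}

```text
clock: 26.62
eef_pos: [547.7, -138.4, 235.3]
tcp_rot: [3.141, 0.0, 1.659]
contact_force: [0.1, 0.4, -4.0]
opening: 0.69
```

Run:
```python
from h import *
plan((541.6,144.5,232),1.658)
```

```text
t 26.625 pos [ 547.71 -138.39  235.33] yaw 1.6585304583019451 open 0.6901968709445333 F [ 0.09  0.45 -4.  ]
to (541.6, 144.5, 232) units [9.41 0.62 0.11] turn 0.003799127738642046
```

>>> {"fn": "carry_out", "kwargs": {"rows": "0.5 0.4 0.05 0 0;0.5 0.8 0.06 0 0;0.5 0.95 0.06 0 0;0.5 0.95 0.06 0 0;0.5 0.95 0.06 0 0;0.5 0.95 0.06 0 0;0.5 0.95 0.06 0 0;0.5 0.95 0.06 0 0;0.5 0.95 0.06 0 0;0.5 0.9 0.05 0 0;0.5 0.61 0.04 0 0;0.5 0 0 0 0"}}

```text
clock: 28.12
eef_pos: [541.0, 144.1, 234.2]
tcp_rot: [-3.14, 0.0, 1.66]
contact_force: [-0.6, -0.2, -3.9]
opening: 0.689
```

Run:
```python
from h import *
plan((541.6,144.5,90),1.658)
i=r.grab_frame("side");cv2.imwrite("pics/s10.png",i[70:270,160:400].repeat(3,0).repeat(3,1))
i=r.grab_frame("top");cv2.imwrite("pics/t10.png",i[150:300,150:350].repeat(4,0).repeat(4,1))
i=r.grab_frame("wrist");cv2.imwrite("pics/w10.png",i)
```

```text
t 28.125 pos [540.96 144.08 234.22] yaw 1.6603098084977144 open 0.6885552864287199 F [-0.57 -0.25 -3.91]
to (541.6, 144.5, 90) units [0.01 0.03 4.81] turn 0.016542784800311378
```

View pics/s10.png

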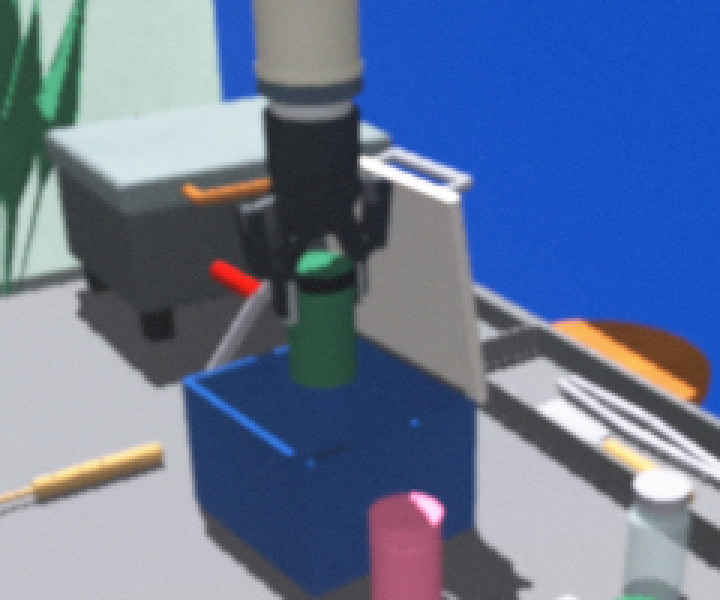

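View pics/w10.png

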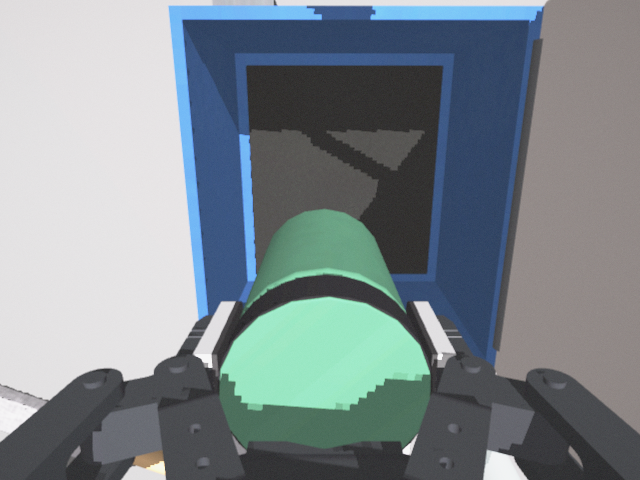

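Run:
```python
from h import *
C=cam("wrist")
print(proj(C,(541,144,12)))
for p in [(247,65),(442,65),(435,276),(255,276)]: print(onz(C,*p,12))
```

```text
[323.6  200.37]
[473.92 243.1   12.  ]
[621.44 256.06  12.  ]
[644.5   85.19  12.  ]
[486.79  71.28  12.  ]
```

Mat corners cast to a centre of about (556,164), so the tin at (541,144) sits well over the mat. Descend.

>>> {"fn": "carry_out", "kwargs": {"rows": "0.5 0 0 0.5 0;0.5 0 0 0.9 0;0.5 0 0 0.9 0;0.5 0 0 0.9 0;0.5 0 0 0.9 0;0.5 0 0 0.5 0;0.5 0 0 0.15 0;0.5 0 0 0.1 0;0.5 0 0 0 0"}}

```text
clock: 29.4
eef_pos: [541.9, 143.0, 90.0]
tcp_rot: [3.141, -0.0, 1.658]
contact_force: [-0.2, -0.1, -4.8]
opening: 0.688
```

Run:
```python
from h import *
plan((541.6,144.5,87),1.658)
```

```text
t 29.4 pos [541.91 142.99  90.04] yaw 1.6584543473495246 open 0.6883456434313038 F [-0.15 -0.11 -4.81]
to (541.6, 144.5, 87) units [ 0.05 -0.01  0.1 ] turn 0.003254023195089734
```

>>> {"fn": "carry_out", "kwargs": {"rows": "0.5 0 0 0.08 0;0.5 0 0 0.05 0;0.5 0 0 0 0"}}

```text
clock: 29.78
eef_pos: [542.1, 143.1, 87.5]
tcp_rot: [3.14, -0.0, 1.659]
contact_force: [-6.7, -0.5, 14.6]
opening: 0.689
```

Run:
```python
from h import *
plan((541.6,144.5,87),1.658)
```

```text
t 29.775 pos [542.06 143.11  87.54] yaw 1.6585309024680086 open 0.688874005487185 F [-6.66 -0.51 14.6 ]
to (541.6, 144.5, 87) units [ 0.05 -0.01  0.02] turn 0.0038023088437471224
```

Touched down (+14 N). Open moderately and rise.

>>> {"fn": "carry_out", "kwargs": {"rows": "0.75 0 0 -0.02 0;0.9 0 0 0 0;0.9 0 0 0 0;0.9 0 0 -0.5 0;0.9 0 0 -0.9 0;0.9 0 0 -0.9 0;0.9 0 0 -0.9 0;0.9 0 0 -0.9 0;0.9 0 0 -0.9 0;0.9 0 0 0 0"}}

```text
clock: 31.02
eef_pos: [542.1, 143.1, 238.2]
tcp_rot: [3.139, -0.001, 1.659]
contact_force: [0.6, -0.1, -0.4]
opening: 0.903
```

Run:
```python
from h import *
plan((541.6,144.5,87),1.658)
i=r.grab_frame("side");cv2.imwrite("pics/s11.png",i[70:270,160:400].repeat(3,0).repeat(3,1))
i=r.grab_frame("wrist");cv2.imwrite("pics/w11.png",i)
```

```text
t 31.025 pos [542.14 143.1  238.16] yaw 1.6585710795985282 open 0.9025580431754837 F [ 0.58 -0.1  -0.43]
to (541.6, 144.5, 87) units [ 0.05 -0.03  5.04] turn 0.00409005634521222
```

View pics/s11.png

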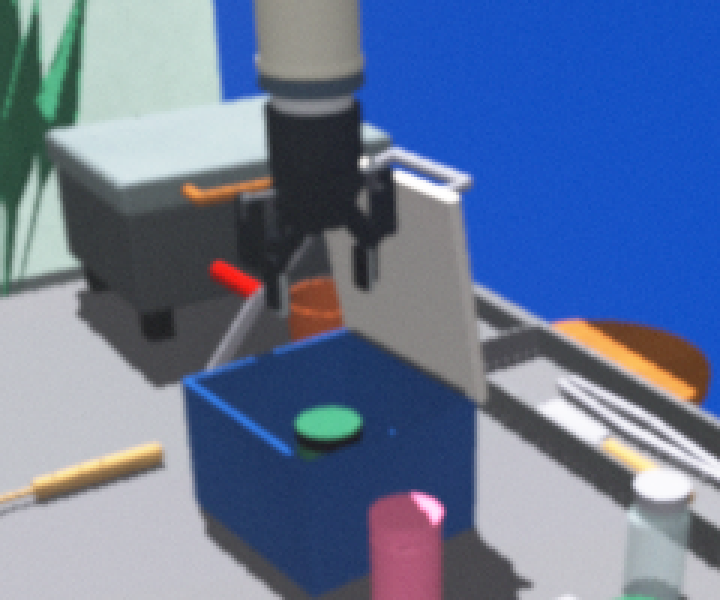

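View pics/w11.png

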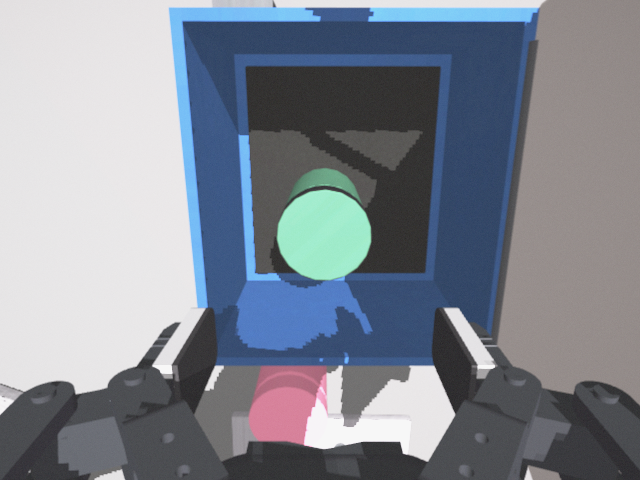

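The tin stands on the mat (cap at (324,234), upright). I'll close the fingers and go round the near side of the box to stage for the knob.

>>> {"fn": "carry_out", "kwargs": {"rows": "0.5 0 -0.8 0 0;0 0 -0.9 0 0;0 0 -0.9 0 0;0 0 -0.9 0 0;0 0.5 -0.9 0 0;0 0.9 -0.3 0 0;0 0.9 0 0 0;0 0.9 0 0 0;0 0.9 0 0 0;0 0.9 0 0 0;0 0.9 0 0 0;0 0.3 0 0 0"}}

```text
clock: 32.62
eef_pos: [383.9, 316.4, 234.9]
tcp_rot: [-3.14, 0.001, 1.66]
contact_force: [1.1, 0.3, -0.3]
opening: -0.001
```

Run:
```python
from h import *
plan((541.6,330,187),1.658)
i=r.grab_frame("side");cv2.imwrite("pics/s12.png",i[90:240,200:360].repeat(4,0).repeat(4,1))
i=r.grab_frame("top");cv2.imwrite("pics/t12.png",i[150:300,130:330].repeat(4,0).repeat(4,1))
i=r.grab_frame("wrist");cv2.imwrite("pics/w12.png",i)
```

```text
t 32.625 pos [383.94 316.38 234.89] yaw 1.6597681442287515 open -0.0013466161980881237 F [ 1.1   0.29 -0.26]
to (541.6, 330, 187) units [-0.01  5.28  1.59] turn 0.012663400234735086
```

View pics/s12.png

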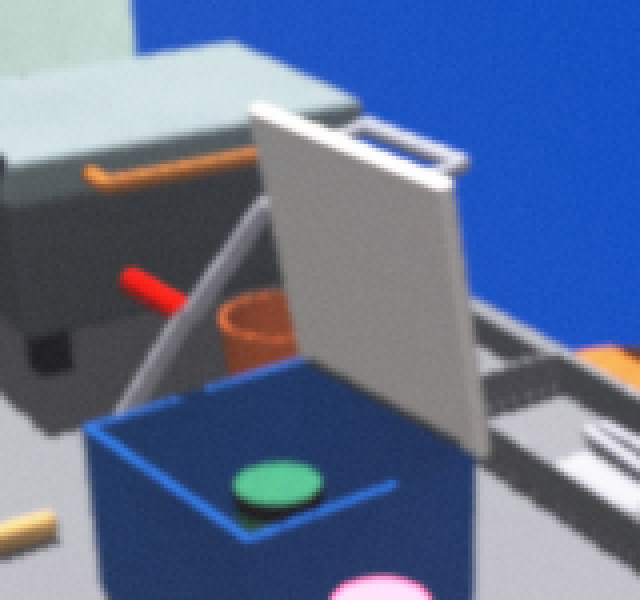

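View pics/t12.png

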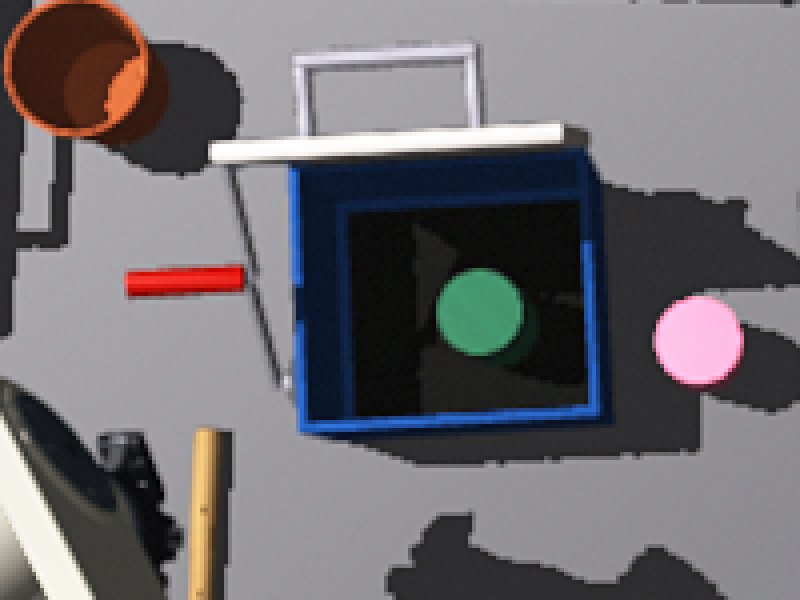

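View pics/w12.png

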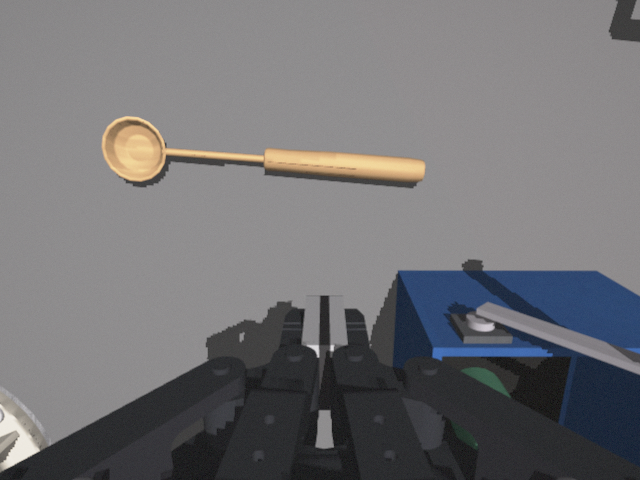

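Run:
```python
from h import *
T=cam("top");S=cam("side")
o,e=tri(T,(161.75,221.25),S,(231.75,159.25));n,e2=tri(T,(191,219.5),S,(245.75,166.75))
print(o,e,n,e2)
f,e3=tri(T,(130+282/4,150+384/4),S,(200+118/4,90+413/4));print("foot~",f,e3,onz(T,130+282/4,150+384/4,110))
bx=np.array([.9962,.0872]);by=np.array([-.0872,.9962]);c=np.array([554.5,163.8])
for q in (o,n,f): print((q[:2]-c)@bx,(q[:2]-c)@by,q[2])
```

```text
[543.83 359.65 182.52] 1.0248368258009621 [550.39 284.32 184.03] 0.7064614686922213
foot~ [487.56 270.15 125.08] 0.7738971600897144 [488.18 273.86 110.  ]
6.445384185008969 196.04094847912756 182.5151410187759
6.416864242411943 120.41695847905972 184.02953775437953
-57.40831630446448 111.78125441437003 125.07725251502626
```

The stay is straight and the knob axis triangulates to box x ≈ 6, z ≈ 182. The foot is near box x ≈ −55. I'll stage the shut fingers on the near side of the knob.

>>> {"fn": "carry_out", "kwargs": {"rows": "0 0.03 0.7 0.3 0;0 0.04 0.8 0.4 0;0 0.04 0.8 0.4 0;0 0.03 0.8 0.4 0;0 0.03 0.7 0.3 0;0 0 0.25 0.13 0;0 0 0 0 0"}}

```text
clock: 33.65
eef_pos: [505.1, 330.7, 177.9]
tcp_rot: [-3.141, 0.001, 1.658]
contact_force: [0.1, 0.3, 0.2]
opening: 0.002
```

Run:
```python
from h import *
plan((504.6,332.1,177),1.658)
i=r.grab_frame("side");cv2.imwrite("pics/s13.png",i[90:240,200:360].repeat(4,0).repeat(4,1))
i=r.grab_frame("wrist");cv2.imwrite("pics/w13.png",i)
```

```text
t 33.65 pos [505.11 330.69 177.91] yaw 1.6576246928947493 open 0.0019751042866394224 F [0.09 0.25 0.21]
to (504.6, 332.1, 177) units [ 0.05 -0.01  0.03] turn -0.002687939144016283
```

View pics/s13.png

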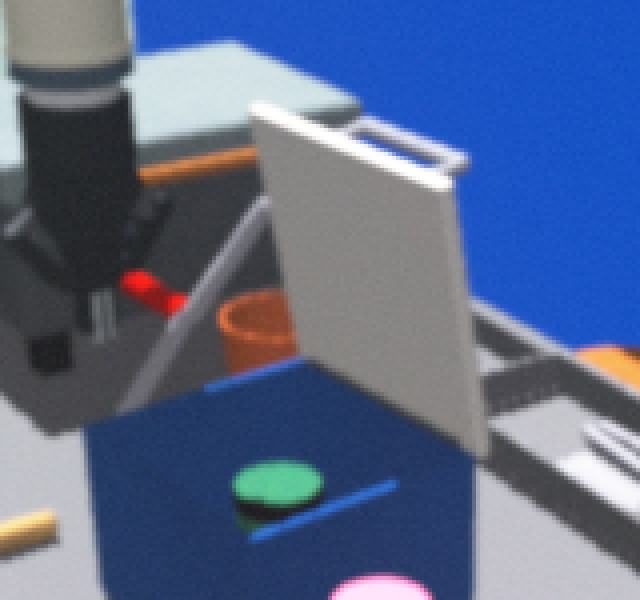

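View pics/w13.png

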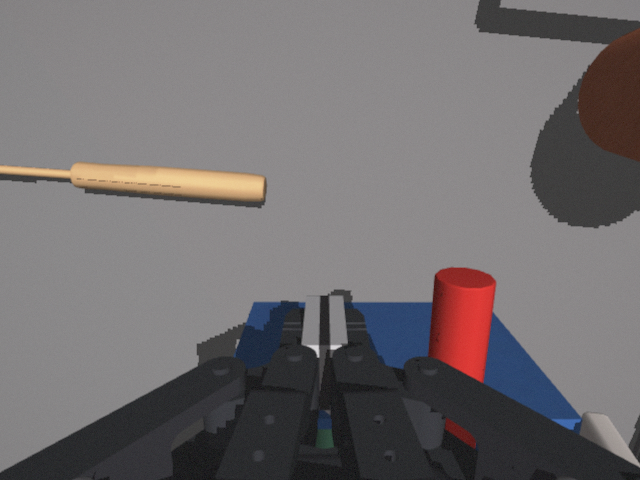

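Raise a little so that only the tips bear on the knob, then approach to contact.

>>> {"fn": "carry_out", "kwargs": {"rows": "0 0 0 -0.45 0;0 0 0.3 0 0;0 0 0.2 0 0;0 0 0 0 0"}}

```text
clock: 34.25
eef_pos: [520.7, 332.9, 191.6]
tcp_rot: [3.142, 0.0, 1.658]
contact_force: [0.5, 0.2, -0.1]
opening: 0.002
```

Run:
```python
from h import *
plan((504.6,332.1,177),1.658)
i=r.grab_frame("wrist");cv2.imwrite("pics/w14.png",i)
```

```text
t 34.25 pos [520.75 332.86 191.65] yaw 1.658214848982258 open 0.002283445217793866 F [ 0.52  0.18 -0.14]
to (504.6, 332.1, 177) units [ 0.02 -0.54  0.49] turn 0.001538742489507969
```

View pics/w14.png

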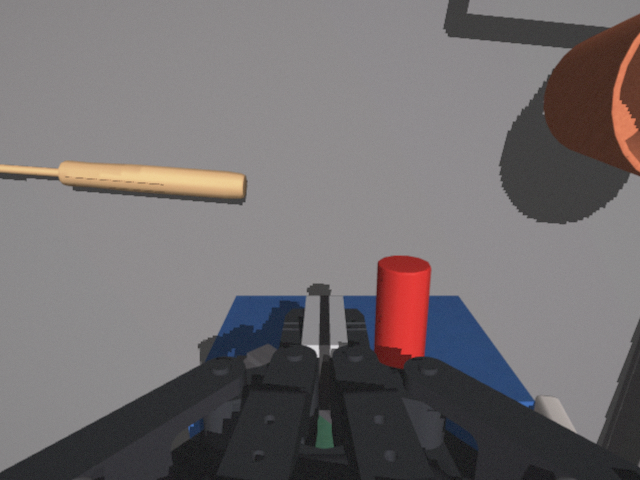

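>>> {"fn": "carry_out", "kwargs": {"rows": "0 0 0.2 0 0;0 0 0.15 0 0;0 0 0.24 0.15 0;0 0 0.24 0.22 0;0 0 0.22 0.24 0;0 0 0.19 0.27 0;0 0 0 0 0"}}

```text
clock: 35.17
eef_pos: [557.7, 336.0, 164.4]
tcp_rot: [-3.141, 0.0, 1.658]
contact_force: [-0.2, 0.2, -0.2]
opening: 0.002
```

Run:
```python
from h import *
plan((504.6,332.1,177),1.658)
i=r.grab_frame("side");cv2.imwrite("pics/s15.png",i[90:240,200:360].repeat(4,0).repeat(4,1))
```

```text
t 35.175 pos [557.68 335.98 164.4 ] yaw 1.6583328172122225 open 0.002300622271747924 F [-0.16  0.18 -0.24]
to (504.6, 332.1, 177) units [ 0.03 -1.77 -0.42] turn 0.002383627701207802
```

View pics/s15.png

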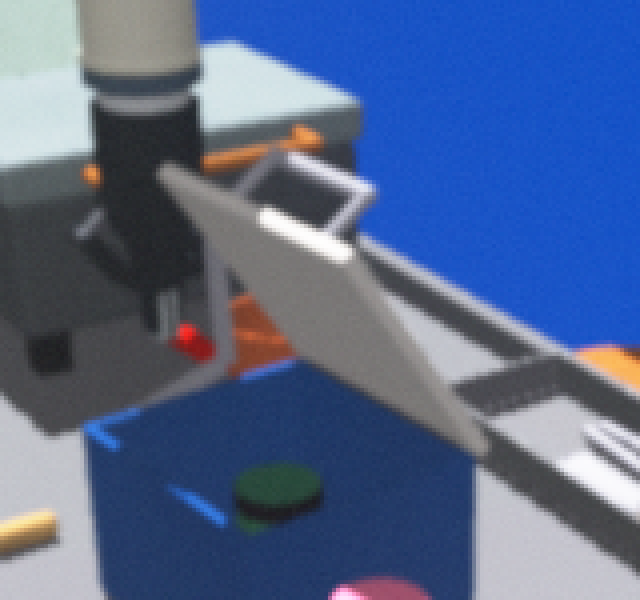

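The stay has broken and the lid is sinking. Retreat towards the robot and outward, away from it.

>>> {"fn": "carry_out", "kwargs": {"rows": "0 0.1 -0.6 0 0;0 0.3 -0.8 0 0;0 0.4 -0.9 -0.3 0;0 0.4 -0.9 -0.6 0;0 0 -0.9 -0.8 0;0 0 -0.5 -0.8 0;0 0 0 0 0;0 0 0 0 0;0 0 0 0 0;0 0 0 0 0;0 0 0 0 0;0 0 0 0 0"}}

```text
clock: 36.72
eef_pos: [416.8, 359.8, 240.1]
tcp_rot: [-3.141, 0.0, 1.658]
contact_force: [0.5, -0.4, -0.1]
opening: -0.0
```

>>> {"fn": "carry_out", "kwargs": {"rows": "0 0 0 0 0;0 0 0 0 0;0 0 0 0 0;0 0 0 0 0;0 0 0 0 0;0 0 0 0 0;0 0 0 0 0;0 0 0 0 0;0 0 0 0 0;0 0 0 0 0;0 0 0 0 0;0 0 0 0 0"}}

```text
clock: 38.22
eef_pos: [416.7, 359.9, 240.4]
tcp_rot: [-3.142, 0.0, 1.658]
contact_force: [0.1, 0.8, 0.6]
opening: 0.0
```

Run:
```python
from h import *
plan((504.6,332.1,177),1.658)
i=r.grab_frame("side");cv2.imwrite("pics/s16.png",i)
i=r.grab_frame("top");cv2.imwrite("pics/t16.png",i)
```

```text
t 38.225 pos [416.7  359.89 240.38] yaw 1.6584484080009583 open 0.00039797823447033486 F [0.1  0.81 0.59]
to (504.6, 332.1, 177) units [-1.18  2.84  2.11] turn 0.003211485744351495
```

View pics/s16.png

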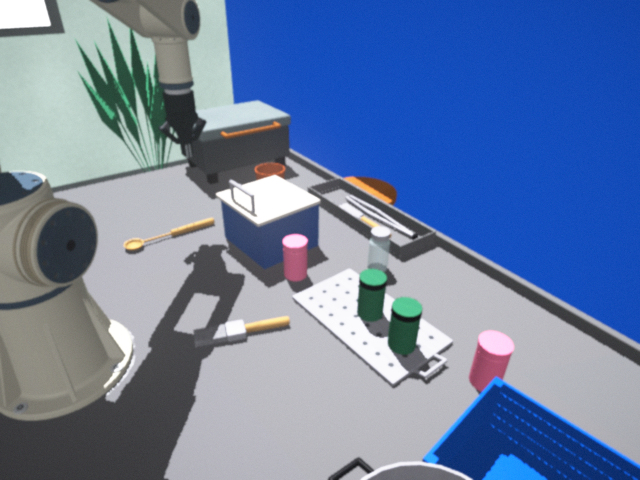

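View pics/t16.png

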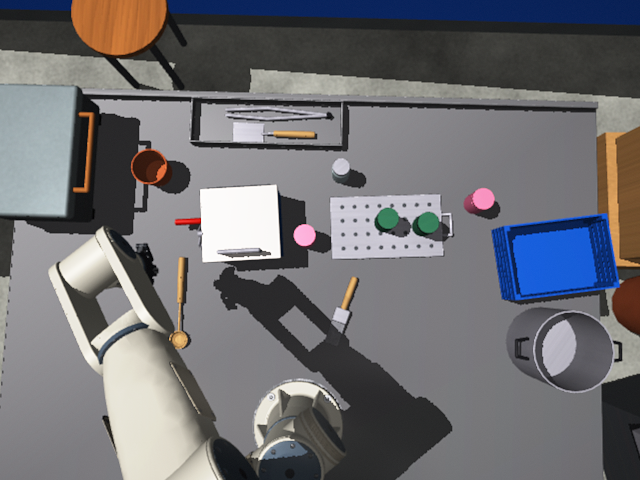

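The lid looks shut: its edges and the knob (188,222) are where they were at the start. I'll check by differencing the lid region against the first pictures.

Run:
```python
import cv2,numpy as np
for a,b,(x0,y0,x1,y1) in (("top0","t16",(165,170,300,270)),("side0","s16",(205,165,335,270)),("top0","t16",(325,150,460,190)),("side0","s16",(110,210,220,255))):
    A=cv2.imread(f"pics/{a}.png")[y0:y1,x0:x1];B=cv2.imread(f"pics/{b}.png")[y0:y1,x0:x1]
    d=cv2.absdiff(A,B).max(2)>60; print(a,d.sum(),np.argwhere(d).mean(0) if d.any() else '')
```

```text
top0 27 [98.18518519 64.51851852]
side0 646 [93.70433437 40.25696594]
top0 0 
side0 340 [39.26764706 66.26470588]
```

```bash
python3 -c "
from rig import r
print(r.sign_off())"
```

```text
the job is handed in; nothing more can be done
None
```

The full tin is in the box with the lid shut. The two empty tins are back on the grill topper. I handed the job in at about 38 s of the 72 s allowed; sign-off gave no verdict.

- **Lid:** I raised it by the handle bar until the stay snapped past straight and locked. It then held the lid up by itself.
- **Tins:** I lifted all three. They read about 4.5 N, 1.0 N and 1.3 N, so the tin nearest the box was the full one. I stood it upright on the mat and saw it standing there before closing. All three were set down, none dropped. The two empties stand upright on the topper.
- **Closing:** I pushed the red knob to break the stay, and the lid sank shut.

**Last checks:** The top view matches the first picture around the lid and knob, apart from 27 pixels near one edge that I took to be shadow. The area by the shaker shows no change. Two side-view comparisons did not come out clean: 646 pixels differ around the box and 340 around the spoon. I put that down to the arm's shadow, since both looked unmoved by eye, but I did not check further. The gripper ended clear of everything, with only noise on the force reading.

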